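# Assemble the sample cell on the light stage and hold its spring shutter open at the index

## Task

Without disturbing the other things on the bench, build up the sample cell in the nest of the light stage: set the cell body (the tall part) down between the two curved cheeks, then the open spacer ring on it, then the glass window disc on top, each lying flat and fully down, none of them dropped. Then pull the spring shutter out by its upright tab until its pointer is level with the mark of the index rider beside the scale, and finish still gripping the tab and holding it exactly there, because the shutter springs shut when let go and the exposure is taken while you hold it.

Things in the scene. Friction and masses are not known exactly. Their poses are not given: they have to be found in the camera images.
- cell_body_center (a point): centre (half-way up) of the cell body, a bare aluminium cylinder 44 mm in diameter and 20 mm tall, the tallest of the three cell parts, with a 27 mm glazed bore and a thin dark groove round its middle. Stands upright on the 3 mm black rubber mat at the robot's left; 80 g. Grip it across its outside diameter. z axis = its axis, up
- spacer_center (a point): centre (half-way up) of the spacer: bare aluminium ring 44 mm in outside diameter, 10 mm tall, with an empty 33 mm hole. Lies flat on the same mat; 40 g. Grip it across its outside diameter. z axis = its axis, up
- window_disc_center (a point): centre (half-way up) of the window disc: aluminium disc 44 mm in diameter, 10 mm tall, with a 27 mm glass pane and six small screws round it. Lies flat on the same mat; 50 g. Grip it across its outside diameter. z axis = its axis, up. The three parts swap places on the mat
- nest (a point): centre of the nest floor, 28 mm above the bench; the parts stack on it (seated centres 10, 25, 35 mm above it). x: horizontal, away from the tab, towards the black rear box; y: left, along the gap; z up. Curved cheeks 7 mm thick stand at +x and -x: bore 47 mm, 38 mm high, flared mouth 51 mm. To +y and -y the nest is open by a 34 mm wide gap: fingers closing along y can go down to the floor there
- light_stage: the light stage: grey and aluminium fixture screwed to the bench, origin on the bench below the nest centre, same axes as the nest. Its top is level with the nest floor (28 mm) and reaches 55 mm to either side and 55 mm to the front; the black rear box starts 43 mm behind the nest centre and is 44 mm high
- pull_tab (a point): middle of the top edge of the shutter's upright pull tab, in front (-x) of the nest: black plate 10 mm thick (along the nest's x), 40 mm wide (along y), top 64 mm above the bench. It stands on the flat shutter blade, whose top is 21 mm above the bench: fingers closing along x can grip it from 25 mm upwards; 35 mm of room behind it to the 28 mm high stage. Same axes as the nest
- pointer_tip (a point): tip of the thin steel pointer that sticks out of the shutter's tab to the right (-y of the nest), level with the middle of the tab's thickness, over the engraved scale rail, 26 mm above the bench. Moves with the shutter. Same axes as the nest
- index_mark (a point): point of the index rider, a dark steel block 14 mm wide with knurled screw and white line, clamped on the outer side of the scale rail; set anew each time, it does not move. Same axes as the nest. It lies 16 to 36 mm farther out (-x) than the pointer of the closed shutter; the shutter is at the mark when both have the same place along the nest's x axis
- shutter (a joint): pull-out of the shutter in m: 0 = closed, grows as the tab is pulled along the nest's -x direction, end stop at 0.05. The spring pulls it shut with 3.6 N when closed, rising by 1.2 N per 10 mm
- petri_dish: bystander: glass petri dish, 62 mm across, 15 mm high, behind the mat; origin at the centre of its underside
- timer: bystander: white bench timer 62x64x18 mm at the front right; origin at the centre of its underside
- vial_a: bystander: small capped vial 21 mm across, 45 mm high, right of the light stage; origin at the centre of its underside
- tweezers: bystander: steel forceps 131 mm long in front of the mat; origin at the centre of their underside
- balance_brush: bystander: thin brush with wooden handle, 137 mm long, lying left of the stage's rear box; origin at the centre of its underside
- jar_mint_b: bystander: jar with a mint cap, 47 mm across, 83 mm high, at the right; origin at the centre of its underside
- glass_beaker: bystander: 50 ml glass beaker, 55 mm across, 66 mm high, at the right; origin at the centre of its underside
Mind the look-alikes: they are no part of the job. What is shaped like the part that bears cell_body_center but pink or purple is not meant.

How it is judged (in metres and radians):
On the way, in this order (a step that is already met when the one before it is completed fails the run):
1. the cell body is seated in the nest and released (horizontal distance between cell_body_center and nest below 0.004 m and z of cell_body_center in the frame of nest between 0.007 and 0.013 m and angle between cell_body_center's own z axis and vertical below 0.08 rad and contact force between the fingers and cell_body below 0.2 N and linear speed of cell_body below 0.03 m/s), for 0.1 s.
2. the spacer is seated in the nest and released (horizontal distance between spacer_center and nest below 0.004 m and z of spacer_center in the frame of nest between 0.022 and 0.028 m and angle between spacer_center's own z axis and vertical below 0.08 rad and contact force between the fingers and spacer below 0.2 N and linear speed of spacer below 0.03 m/s), for 0.1 s.
3. the window disc is seated in the nest and released (horizontal distance between window_disc_center and nest below 0.004 m and z of window_disc_center in the frame of nest between 0.032 and 0.038 m and angle between window_disc_center's own z axis and vertical below 0.08 rad and contact force between the fingers and window_disc below 0.2 N and linear speed of window_disc below 0.03 m/s), for 0.1 s.
4. the shutter is held by the fingers with its pointer at the index mark (x of pointer_tip in the frame of index_mark between -0.004 and 0.004 m and contact force between the fingers and shutter above 3 N and velocity of joint shutter between -0.01 and 0.01 m/s), for 0.3 s.
At the end, for the whole second after the job is handed in: Body, spacer and window are stacked in the nest, each within 4 mm of its axis, within 3 mm of its seated height, flat to 0.08 rad, released and at rest; the fingers press the shutter with over 3 N and hold its pointer still within 4 mm of the mark along the scale through the last second (all of step 1 and all of step 2 and all of step 3 and all of step 4); the arm keeps its last pose, push and grip.
It fails at once if a bystander was moved more than 20 mm (distance of any of petri_dish, timer, vial_a, tweezers, jar_mint_b, glass_beaker, balance_brush from where it was at the start of the episode above 0.02 m).
It fails at once if a cell part was dropped from more than about 10 mm ((linear speed of cell_body above 0.45 m/s and contact force between anything else and cell_body below 0.05 N) or (linear speed of spacer above 0.45 m/s and contact force between anything else and spacer below 0.05 N) or (linear speed of window_disc above 0.45 m/s and contact force between anything else and window_disc below 0.05 N)).
It also fails if it takes over 72 s, if anything falls off the work surface, if the arm or the gripper's body presses on something with over 40 N, if the wrist force passes 120 N, or if a joint passes its speed limit or range.

## Robot

A 6-joint arm with a two-finger parallel gripper is mounted at the origin on a cart in front of the work surface, level with it; the furniture and walls round the work are solid. World frame = base frame: x ahead of the robot, y to its left, z up, the work surface at z = 0. Lengths are in mm, angles in rad, forces in N, time in s.
With the tool pointing down it reaches from about 275 to 1000 mm from the base axis. Payload 8.4 kg.
Tool frame: the origin (TCP) lies at the very end of the fingers, on their centre line; the grasp point (between the pads) lies 19 mm behind it; z points along the fingers, y is the direction in which the jaws open and shut (so a half turn about z gives the same grasp; the last joint's range is limited). The gripper opens to 85 mm and grips with 20 to 120 N. Pads are 22 mm wide; open, the fingers measure 114 mm over their backs; the gripper's body (76 mm by 85 mm) begins 54 mm behind the grasp point. The pads swing forward as they close: fully open they stand 13 mm farther back than shut.
Start: joints at [-1.163, 0.353, 1.633, -0, 1.155, -0.002], TCP at [249.015, -573.253, 231.281] pointing down, gripper open.
Joint ranges: [-2.63, 2.63], [-0.92, 2.1], [0.06, 2.66], [-1.3, 4.44], [0, 2.69], [-3.02, 3.02]. Speed limits (rad/s): [2.22, 2.22, 2.79, 3.14, 3.14, 3.14].

## Interface

Orientations are given as [roll, pitch, yaw] about the fixed x, y, z axes, in that order (R = Rz(yaw) Ry(pitch) Rx(roll)).
In Python, from rig import sense, grab_frame, get_calibration, sign_off, boxes_of, trace gives the robot as it stands.
- The arm moves only by the tool servo_tool, never from a script. Its argument "rows" is a list of rows, each a list of 3 entries, a list of its own where there are three numbers: the finger opening in mm, from 0 to 85.4, then the shift along the tool's x, y, z in mm, then the turn, a rotation vector about the tool's x, y, z in degrees. A call has 1 to 8 rows; each row shifts and turns the commanded pose from where the row before left it, along the tool's axes as they then stand; what a row does not reach is not made up. A row lasts 1/8 s, in which the tool goes at most 62.5 mm and 10.7 degrees, less where a joint would pass 70% of its speed; a pose out of reach is approached as far as the arm can. A call is refused whole if a number of a shift passes 62.5 or a number of a turn 10.7, either way. A call with a gripper value outside its range is refused whole. The fingers move at their own pace and stop on an object; "force" is the grip in N (left out, the last holds). Time passes only in rows, so rows that do not move let the fingers close. It gives the time, the measured TCP pose, the force and the opening at its end, in the units of the state.
- sense(): the state, without advancing time (a new reading comes with each control period).
- grab_frame(name): name is "scene" or "top"; returns the picture (384x512x3 uint8, blue, green, red); there is no depth.
- get_calibration(name): a dict with "intrinsics" (3x3 intrinsics, pixels), "k1" (the pictures are not rectified: a ray, as slopes to the right and down, at radius r is drawn at 1 + k1 r^2 times it, then the intrinsics apply), "world_to_cam" (4x4, takes a point from world to camera coordinates). Camera axes: x right, y down, z forward; pixel columns grow to the right and rows downward; lengths in mm; the calibration is good to about 2 mm. A picture is of the moment at which its call begins. get_calibration takes no time and is no camera call.
- sign_off(): hands the job in, once; it reports no verdict.
Trained networks look in the newest picture that a camera, given by its name, has taken for a name from the list of things; names that differ only in an ending like _2 or _b are one class to them, and where a whole thing is asked for, a point or a joint stands for the part that bears it (a point fixed in the world has none). Each returns a list of dicts, best first, with "conf" (0 to 1); they miss things now and then, are a little off and sometimes report something else, mostly with a low value. They report only what shows in the picture. A call takes as long as a camera call. They do not tell look-alikes from the thing itself.
- boxes_of(camera, thing): "centre" ([x, y, z] in mm, in the coordinates of the camera as it stood for that picture, good to about 4 mm: the middle of the surface that is visible of it).
- trace(camera, thing): "mask" (384x512 bool, what is visible of it).
The state is a dict: "clock": time; "qpos": joint angles; "qvel": joint speeds; "joint_efforts": joint torques, N m; "eef_pos": TCP position; "tcp_rot": TCP orientation; "contact_force": force on the tool from outside, world axes, zero at the start; "wrist_torque": the same for the moment, N m; "opening": opening from 0.0 (shut) to 1.0 (fully open).
Only numpy, scipy, OpenCV 4.12 (cv2) and the standard library are available. Lean on these libraries where they do the work, as an engineer would, in place of code of your own. Each camera call takes 0.05 s, during which the arm holds its last target. There are 200 camera calls.

## Working session

There is one attempt and no reset: what is moved stays moved. The work goes in short steps, Python scripts to look and compute and a tool call to move; the robot and the scene stay as the last step left them, time stands still between calls to the robot, and variables do not carry over. Pictures are saved under pics/ and viewed, about 8 in all and at most 12, crops included, and the job is handed in when it is done.

Besides the shell and the picture viewer there is one more tool, called after ">>>" as name(argument=value, ...), one argument or row to a line, values as JSON. servo_tool: Moves the arm, as the interface text tells. Its arguments: {"type":"object","properties":{"rows":{"type":"array","items":{"type":"array"}},"force":{"type":"number"}},"required":["rows"]}

```bash
ls; mkdir -p pics
python3 - <<'E'
from rig import *
import cv2,numpy as np
s=sense();print(s)
for n in("scene","top"):
    c=get_calibration(n);print(n,c)
    f=grab_frame(n);cv2.imwrite(f"pics/{n}0.png",f)
    for t in["cell_body_center","spacer_center","window_disc_center","light_stage","pull_tab","pointer_tip","index_mark"]:
        r=boxes_of(n,t)
        W=np.linalg.inv(np.array(c["world_to_cam"]))
        for d in r[:3]:print(n,t,round(d["conf"],2),(W@np.r_[d["centre"],1])[:3].round(1))
E
```

```text
pics
{'clock': 0.0, 'qpos': array([-1.16337977e+00,  3.53677520e-01,  1.63414996e+00, -3.68343600e-06,
        1.15521164e+00, -2.39436654e-03]), 'qvel': array([-0.00013262,  0.00118206, -0.00221327,  0.00093959,  0.00326265,
       -0.00028458]), 'joint_efforts': array([-1.93879554e-03, -6.05267429e+01, -3.42061186e+01, -4.14688111e-05,
        9.57976881e-03, -2.34238911e-05]), 'eef_pos': array([ 248.82986963, -572.79541018,  230.53657338]), 'tcp_rot': array([-3.14014618e+00, -9.56366581e-08,  4.09812408e-01]), 'contact_force': array([-0.47609197,  0.11057749,  0.65222613]), 'wrist_torque': array([ 0.01323067, -0.02128267,  0.00949889]), 'opening': 0.99853502617544}
scene {'intrinsics': array([[494.63099947,   0.        , 248.09649628],
       [  0.        , 494.63099947, 191.03206095],
       [  0.        ,   0.        ,   1.        ]]), 'k1': -0.008337755607619467, 'world_to_cam': array([[-7.16475093e-01, -6.97609662e-01,  2.04962047e-03,
         3.40468856e+02],
       [-4.62208095e-01,  4.72502839e-01, -7.50403054e-01,
         3.18433309e+02],
       [ 5.22519970e-01, -5.3859
[... 1047 characters left out ...]
01,  3.78687024e-02, -9.73284695e-01,
         8.92336408e+02],
       [ 0.00000000e+00,  0.00000000e+00,  0.00000000e+00,
         1.00000000e+00]])}
top cell_body_center 0.8 [547.  226.7  23.6]
top cell_body_center 0.6 [519.8  45.6  20.9]
top cell_body_center 0.48 [437.8  27.9  18.5]
top spacer_center 0.62 [433.7 146.4  15.8]
top spacer_center 0.43 [433.9 311.4  14.3]
top window_disc_center 0.59 [433.8 314.1  14.3]
top light_stage 0.89 [589.3 -86.2  26.7]
top pull_tab 0.85 [543.6 -88.1  25.8]
top pull_tab 0.68 [356.2 235.5   3.7]
top pull_tab 0.55 [589.7 -87.1  28. ]
top pointer_tip 0.91 [545.9 -85.3  24.4]
top pointer_tip 0.74 [545.8 229.5  24. ]
top index_mark 0.36 [ 496.2 -137.5   30.3]
```

Run:
```python
import cv2
for n in("scene","top"):
    f=cv2.imread(f"pics/{n}0.png");cv2.imwrite(f"pics/{n}0b.png",cv2.resize(f,(800,600),interpolation=cv2.INTER_CUBIC))
```

```text
(no output)
```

View pics/top0b.png

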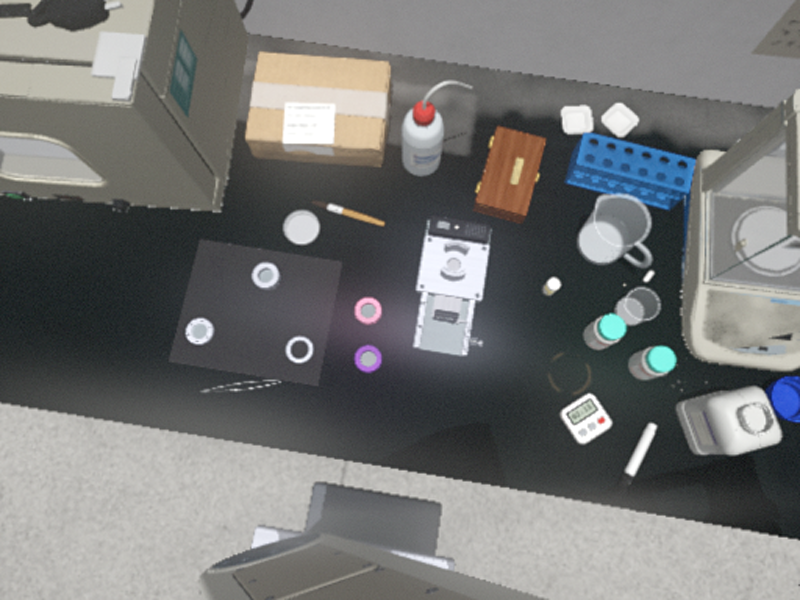

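View pics/scene0b.png

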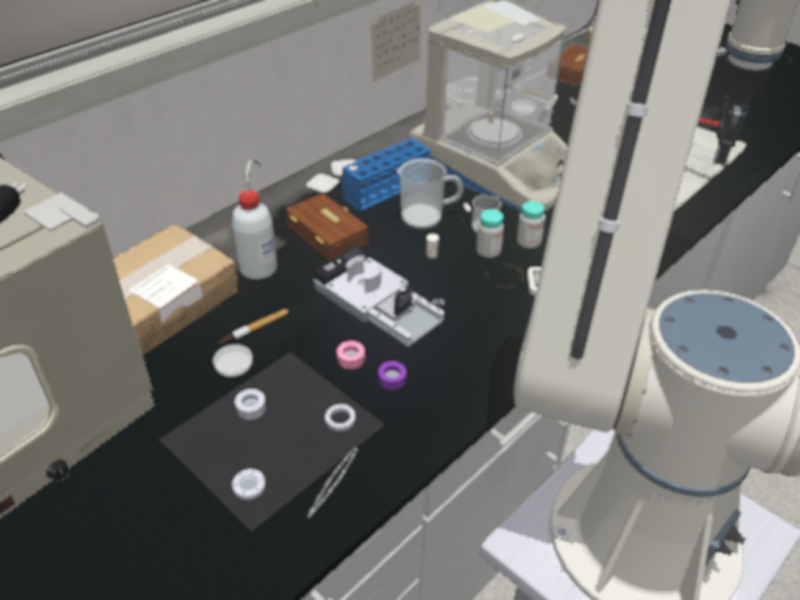

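Top: body at px (265,275), spacer (299,349), window (199,330), stage nest near (453,264), tab near (446,315), rider near (476,343). Pink and purple rings are the decoys. The scene view shows the same layout.

```bash
cat > h.py <<'E'
from rig import *
import cv2,numpy as np
from scipy.optimize import least_squares
C={n:get_calibration(n) for n in("scene","top")}
def proj(n,P):
    c=C[n];P=np.atleast_2d(P);p=P@c["world_to_cam"][:3,:3].T+c["world_to_cam"][:3,3]
    s=p[:,:2]/p[:,2:];s=s*(1+c["k1"]*(s**2).sum(1,keepdims=True))
    return s@c["intrinsics"][:2,:2].T+c["intrinsics"][:2,2]
def back(n,uv,z):
    c=C[n];d=(np.array(uv,float)-c["intrinsics"][:2,2])/c["intrinsics"][0,0];s=d.copy()
    for _ in range(5): s=d/(1+c["k1"]*(s@s))
    R=c["world_to_cam"][:3,:3];t=c["world_to_cam"][:3,3];r=R.T@np.r_[s,1];o=-R.T@t
    return o+r*(z-o[2])/r[2]
def sil(n,xy,z0,z1,r=22,k=8):
    a=np.linspace(0,2*np.pi,60);P=[[xy[0]+r*np.cos(t),xy[1]+r*np.sin(t),z] for z in(z0,z1) for t in a]
    h=cv2.convexHull(proj(n,np.array(P)).astype(np.float32));m=cv2.moments(h);return np.array([m["m10"],m["m01"]])/m["m00"]
def hullc(mask):
    k,l,st,_=cv2.connectedComponentsWithStats(mask.astype(np.uint8));i=1+st[1:,4].argmax()
    p=np.argwhere(l==i)[:,::-1].astype(np.float32);h=cv2.convexHull(p);m=cv2.moments(h);return np.array([m["m10"],m["m01"]])/m["m00"]
def cyl(n,mask,z0,z1,x0):
    t=hullc(mask);return least_squares(lambda q:sil(n,q,z0,z1)-t,x0).x
E
python3 - <<'E'
from h import *
for n in C:
    f=grab_frame(n);cv2.imwrite(f"pics/{n}1.png",f)
    for t,h,x0 in(("cell_body_center",20,(547,226)),("spacer_center",10,(432,147)),("window_disc_center",10,(434,313))):
        for d in trace(n,t)[:4]:
            q=cyl(n,d["mask"],3,3+h,x0);print(n,t,round(d["conf"],2),d["mask"].sum(),q.round(1))
# crops of stage
f=cv2.imread("pics/top1.png")[130:235,255:325];a=cv2.resize(f,None,fx=5.7,fy=5.7,interpolation=cv2.INTER_CUBIC)
g=cv2.imread("pics/scene1.png")[150:230,195:290];b=cv2.resize(g,None,fx=4.1,fy=4.1,interpolation=cv2.INTER_CUBIC)
o=np.zeros((600,800,3),np.uint8);o[:min(600,a.shape[0]),:399]=a[:600,:399];o[:b.shape[0],400:400+b.shape[1]]=b[:,:400];cv2.imwrite("pics/st.png",o)
E
```

```text
scene cell_body_center 0.68 233 [512.9  48.8]
scene cell_body_center 0.68 283 [528.2 -23.5]
scene cell_body_center 0.56 281 [432.6  37.2]
scene cell_body_center 0.52 269 [551.  224.8]
scene spacer_center 0.72 196 [435.6 145.7]
scene spacer_center 0.36 300 [551.8 -38.3]
scene window_disc_center 0.86 312 [440.1 315.7]
top cell_body_center 0.67 240 [549.7 227. ]
top cell_body_center 0.58 229 [516.7  44.2]
top cell_body_center 0.54 236 [437.2  35.9]
top cell_body_center 0.17 313 [542.2 -82.9]
top window_disc_center 0.53 229 [437.6 319.4]
```

View pics/st.png

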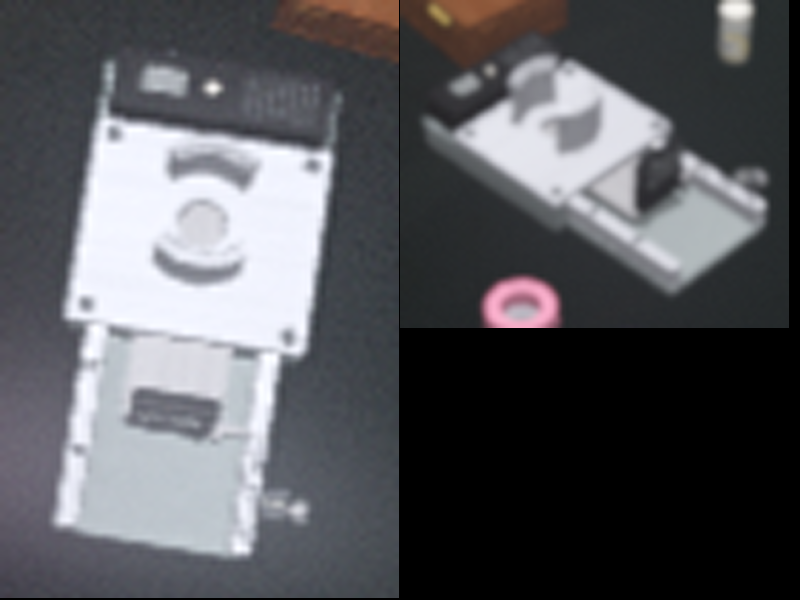

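The crop shows the stage's plate corners, the nest light disc at crop px (203,224), the pointer tip near (248,436) and the rider near (270,505). Next I fit the stage pose.

```bash
cat > fit.py <<'E'
from h import *
T=lambda x,y:((x+.5)/5.7-.5+255,(y+.5)/5.7-.5+130)
S=lambda x,y:((x-400+.5)/4.1-.5+195,(y+.5)/4.1-.5+150)
L={"top":[((65,318),(-55,55,28)),((302,355),(-55,-55,28)),((203,224),(0,0,28)),((332,148),(43,-55,28)),((103,118),(43,55,28))],
"scene":[((565,203),(-55,55,28)),((668,126),(-55,-55,28))]}
def W(p,q):
    c,s=np.cos(p[2]),np.sin(p[2]);q=np.atleast_2d(q);return np.c_[p[0]+c*q[:,0]-s*q[:,1],p[1]+s*q[:,0]+c*q[:,1],q[:,2]]
def res(p,ns):
    r=[]
    for n in ns:
        for a,b in L[n]: r+=list(proj(n,W(p,b))[0]-(T if n=="top" else S)(*a))
    return np.array(r)
if __name__=="__main__":
    for ns in(["top"],["scene"],["top","scene"]):
        s=least_squares(res,[590,-80,0.1],args=(ns,));print(ns,s.x.round(3),np.degrees(s.x[2]).round(1),s.fun.round(1))
    p=s.x;c,sn=np.cos(p[2]),np.sin(p[2])
    for nm,a,z in(("pointer",(248,436),26),("rider",(270,505),28),("tabtop",(172,395),64)):
        w=back("top",T(*a),z);d=w[:2]-p[:2];print(nm,w.round(1),(c*d[0]+sn*d[1]).round(1),(-sn*d[0]+c*d[1]).round(1))
    print([back("top",T(*a),28).round(1) for a,b in L["top"]])
E
python3 fit.py
```

```text
['top'] [618.649 -85.718  -0.   ] -0.0 [ 0.4 -0.3  0.3 -0.2 -0.1 -0.4 -0.1  1.  -0.5 -0.1]
['scene'] [ 6.17417e+02 -8.42510e+01  7.30000e-02] 4.2 [-0.4  0.7  0.4 -0.8]
['top', 'scene'] [ 6.1826e+02 -8.6063e+01  1.6000e-02] 0.9 [ 0.8  0.2  0.8 -0.3 -0.  -0.2 -0.2  0.8 -0.7  0.4 -1.8  0.3  0.8 -0.2]
pointer [ 521.8 -120.9   26. ] -97.0 -33.3
rider [ 491.5 -135.    28. ] -127.6 -46.9
tabtop [526.4 -82.7  64. ] -91.8 4.8
[array([562.7, -29.8,  28. ]), array([ 562.9, -140. ,   28. ]), array([617.7, -86.2,  28. ]), array([ 664.4, -140.6,   28. ]), array([661.7, -32.1,  28. ])]
```

>>> servo_tool(
  rows=[
    [62, [0, 0, 0], [0, 0, 7.83]],
    [62, [0, 0, 0], [0, 0, 7.83]],
    [62, [0, 0, 0], [0, 0, 7.82]],
    [62, [23, -60, 0], [0, 0, 0]],
    [62, [23, -60, 0], [0, 0, 0]],
    [62, [23, -60, 0], [0, 0, 0]],
    [62, [23, -60, 0], [0, 0, 0]],
    [62, [23, -60, 0], [0, 0, 0]],
  ],
  force=30,
)

```text
clock: 2.2
eef_pos: [361.4, -279.8, 231.6]
tcp_rot: [3.141, -0.001, -0.001]
contact_force: [1.2, -0.3, -0.1]
opening: 0.726
```

>>> servo_tool(
  rows=[
    [62, [23, -60, 8], [0, 0, 0]],
    [62, [23, -60, 8], [0, 0, 0]],
    [62, [23, -60, 8], [0, 0, 0]],
    [62, [23, -60, 8], [0, 0, 0]],
    [62, [23, -60, 8], [0, 0, 0]],
    [62, [23, -60, 8], [0, 0, 0]],
    [62, [23, -60, 8], [0, 0, 0]],
    [62, [23, -60, 8], [0, 0, 0]],
  ],
)

```text
clock: 3.2
eef_pos: [539.1, 184.0, 169.4]
tcp_rot: [-3.142, -0.001, 0.0]
contact_force: [0.2, -1.4, 0.3]
opening: 0.728
```

>>> servo_tool(
  rows=[
    [62, [2, -19, 40], [0, 0, 0]],
    [62, [0, 0, 47], [0, 0, 0]],
    [62, [0, 0, 20], [0, 0, 0]],
    [62, [0, 0, 0], [0, 0, 0]],
  ],
)

```text
clock: 3.7
eef_pos: [539.3, 200.5, 61.0]
tcp_rot: [3.14, 0.003, 0.0]
contact_force: [0.2, -0.9, 0.6]
opening: 0.732
```

Run:
```python
from h import *
s=sense();print(s["eef_pos"],s["opening"]*85.4)
ims=[]
for n,z in(("top",13),("scene",13)):
    f=grab_frame(n);c=proj(n,[550,226,40])[0].round().astype(int);print(n,c)
    ims.append(cv2.resize(f[c[1]-37:c[1]+38,c[0]-25:c[0]+25],(400,600),interpolation=cv2.INTER_CUBIC))
cv2.imwrite("pics/g1.png",np.hstack(ims))
```

```text
[539.28049098 200.51701769  60.96765575] 62.50628719477618
top [169 174]
scene [159 251]
```

View pics/g1.png

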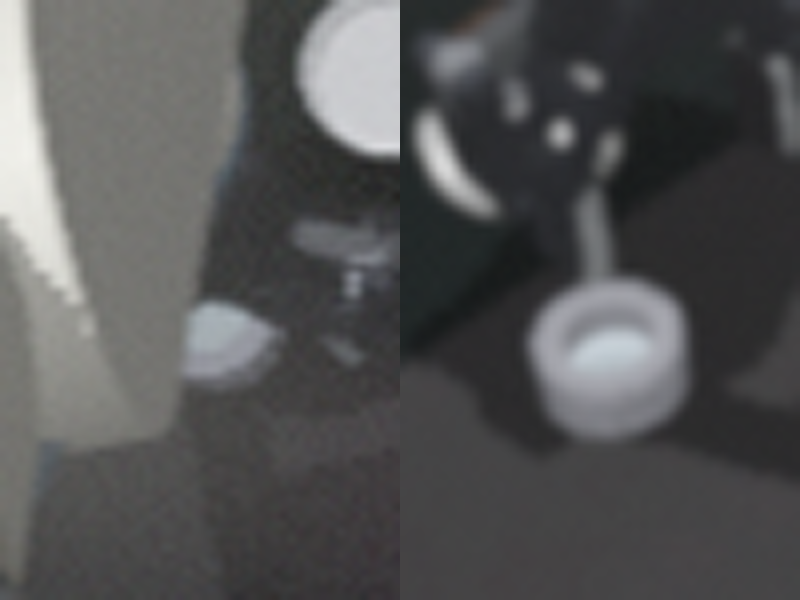

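The top crop shows the arm partly hiding the body. The scene crop shows the body under and beside the fingers, so the tool stands about 25 mm short in y. I correct that first.

>>> servo_tool(
  rows=[
    [62, [10.7, -25.5, 0], [0, 0, 0]],
    [62, [0, 0, 0], [0, 0, 0]],
  ],
)

```text
clock: 4.05
eef_pos: [553.2, 227.9, 64.4]
tcp_rot: [-3.14, -0.004, 0.001]
contact_force: [0.3, 0.6, -0.3]
opening: 0.728
```

>>> servo_tool(
  rows=[
    [62, [0, 0, 25], [0, 0, 0]],
    [62, [0, 0, 0], [0, 0, 0]],
    [62, [0, 0, 0], [0, 0, 0]],
  ],
)

```text
clock: 4.42
eef_pos: [551.5, 226.1, 38.5]
tcp_rot: [-3.141, -0.001, -0.0]
contact_force: [-0.1, 0.3, 0.3]
opening: 0.728
```

>>> servo_tool(
  rows=[
    [62, [-1, 0, 16], [0, 0, 0]],
    [62, [0, 0, 16], [0, 0, 0]],
    [62, [0, 0, 0], [0, 0, 0]],
    [40, [0, 0, 0], [0, 0, 0]],
    [40, [0, 0, 0], [0, 0, 0]],
    [40, [0, 0, 0], [0, 0, 0]],
  ],
)

```text
clock: 5.18
eef_pos: [550.3, 226.4, 5.8]
tcp_rot: [-3.141, -0.0, 0.0]
contact_force: [0.6, 0.2, -0.1]
opening: 0.502
```

>>> servo_tool(
  rows=[
    [40, [0, 0, -45], [0, 0, 0]],
    [40, [10, 45, -45], [0, 0, 0]],
    [40, [14, 60, -10], [0, 0, 0]],
    [40, [14, 60, 0], [0, 0, 0]],
    [40, [14, 60, 0], [0, 0, 0]],
    [40, [10, 50, 0], [0, 0, 0]],
    [40, [6, 37, 0], [0, 0, 0]],
    [40, [0, 0, 0], [0, 0, 0]],
  ],
)

```text
clock: 6.18
eef_pos: [618.2, -86.9, 104.3]
tcp_rot: [3.141, -0.001, -0.003]
contact_force: [0.2, 0.7, -0.4]
opening: 0.499
```

>>> servo_tool(
  rows=[
    [40, [0, 0, 0], [0, 0, 0]],
    [40, [0, 0, 0], [0, 0, 0]],
  ],
)

```text
clock: 6.42
eef_pos: [617.7, -83.2, 104.2]
tcp_rot: [-3.141, 0.0, 0.001]
contact_force: [-0.2, -0.0, -0.7]
opening: 0.5
```

Run:
```python
from h import *
s=sense();print(s["eef_pos"],s["opening"]*85.4)
ims=[]
for n in("top","scene"):
    f=grab_frame(n);c=proj(n,[610,-86,70])[0].round().astype(int);print(n,c)
    ims.append(cv2.resize(f[c[1]-45:c[1]+45,c[0]-30:c[0]+30],(400,600),interpolation=cv2.INTER_CUBIC))
    for d in trace(n,"cell_body_center")[:3]:print(d["conf"],d["mask"].sum(),hullc(d["mask"]),cyl(n,d["mask"],s["eef_pos"][2]-2.8,s["eef_pos"][2]+17.2,(618,-86)))
cv2.imwrite("pics/g2.png",np.hstack(ims))
```

```text
[617.67488884 -83.19510461 104.20072141] 42.737574133903834
top [291 167]
scene [235 170]
0.74 159 [234.28304094 157.57309942] [612.30786612 -87.56742024]
0.61 278 [250.55708661 240.47637795] [537.10062574 -55.55948965]
0.51 281 [254.97305764 194.05325815] [473.02001036 -26.89823705]
```

View pics/g2.png

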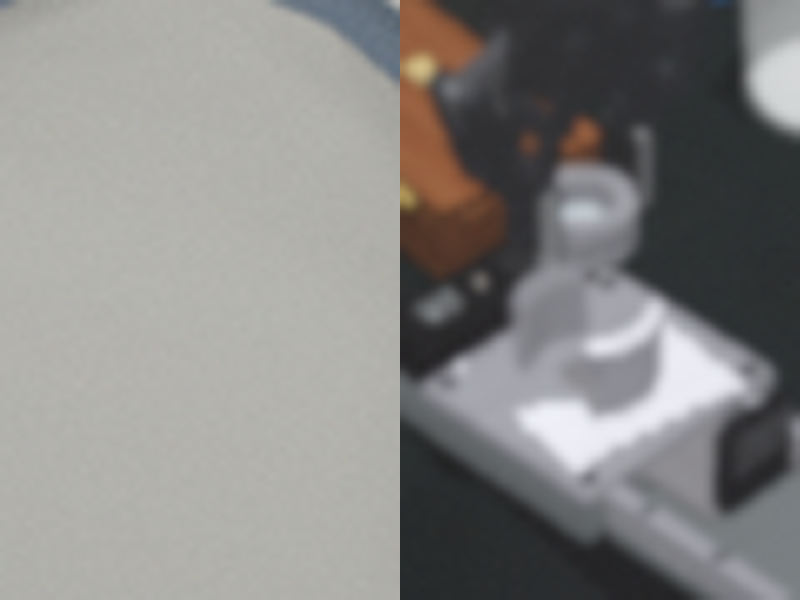

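The body is held above the nest (scene crop px (598,205)), with the rear and front cheeks at (550,310) and (625,350). I overlay the model to check the alignment.

```bash
cat > ov.py <<'E'
from h import *
def circ(xy,r,z,a0=0,a1=360):
    a=np.radians(np.linspace(a0,a1,40));return np.c_[xy[0]+r*np.cos(a),xy[1]+r*np.sin(a),0*a+z]
def draw(f,n,polys,ctr,w,h,sc):
    c=proj(n,ctr)[0].round();o=c-np.array([w/sc/2,h/sc/2]).round()
    o=o.astype(int);g=cv2.resize(f[o[1]:o[1]+int(h/sc),o[0]:o[0]+int(w/sc)],(w,h),interpolation=cv2.INTER_CUBIC)
    for P,col in polys:
        q=(proj(n,P)-o+.5)*sc-.5;cv2.polylines(g,[q.round().astype(np.int32)],False,col,1,cv2.LINE_AA)
    return g
def nest(x,y):
    r=[]
    for b in(0,180):
        for rad in(25.5,30.5):r.append((circ((x,y),rad,66,b-46,b+46),(0,0,255)))
        r.append((circ((x,y),30.5,28,b-46,b+46),(0,255,255)))
    r.append((np.array([[x+43,y+55,28],[x-55,y+55,28],[x-55,y-55,28],[x+43,y-55,28]]),(0,255,0)));return r
E
python3 - <<'E'
from ov import *
s=sense();p=s["eef_pos"];f=grab_frame("scene")
b=[(circ(p,22,p[2]+17.2),(255,0,0)),(circ(p,22,p[2]-2.8),(255,0,0))]
A=draw(f,"scene",nest(618.3,-86)+b,[605,-86,70],400,600,8)
B=draw(cv2.imread("pics/top1.png"),"top",nest(618.3,-86),[618,-86,40],400,600,8)
cv2.imwrite("pics/o1.png",np.hstack([A,B]))
E
```

```text
(no output)
```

View pics/o1.png

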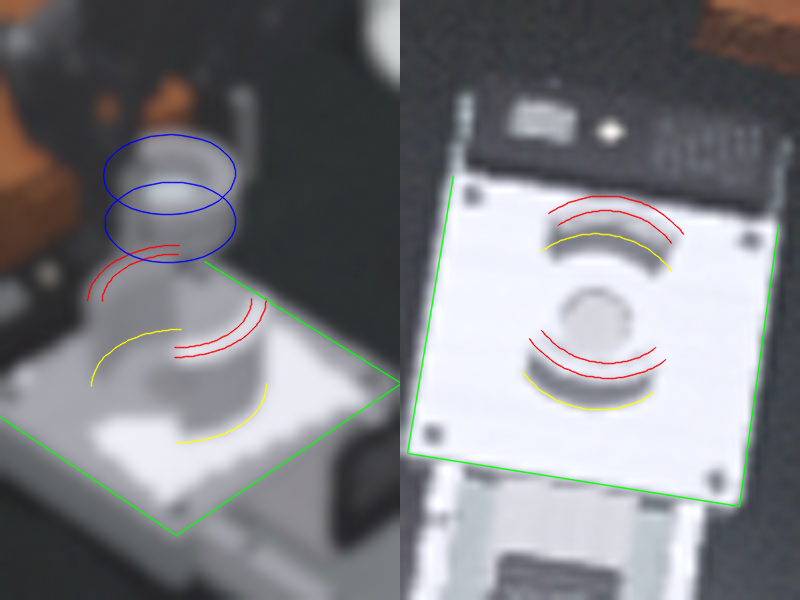

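Blue outlines (body at the tool pose) match the held body within about 1 px. The nest model matches the top view well; in the scene view the plate corner is off by about 2–3 px, but the cheek rims agree. I align y and go down in stages.

>>> servo_tool(
  rows=[
    [40, [0.5, 2.8, 20], [0, 0, 0]],
    [40, [0, 0, 10], [0, 0, 0]],
    [40, [0, 0, 8], [0, 0, 0]],
    [40, [0, 0, 6], [0, 0, 0]],
    [40, [0, 0, 0], [0, 0, 0]],
    [40, [0, 0, 0], [0, 0, 0]],
  ],
)

```text
clock: 7.42
eef_pos: [618.8, -87.1, 60.2]
tcp_rot: [-3.142, -0.001, -0.0]
contact_force: [3.0, 0.7, -2.2]
opening: 0.498
```

>>> servo_tool(
  rows=[
    [40, [1, -0.7, 6], [0, 0, 0]],
    [40, [0, 0, 6], [0, 0, 0]],
    [40, [0, 0, 0], [0, 0, 0]],
    [40, [0, 0, 0], [0, 0, 0]],
  ],
)

```text
clock: 7.92
eef_pos: [619.1, -86.4, 48.0]
tcp_rot: [-3.142, 0.001, -0.0]
contact_force: [0.9, 0.7, -0.3]
opening: 0.499
```

>>> servo_tool(
  rows=[
    [40, [0, 0, 6], [0, 0, 0]],
    [40, [0, 0, 6], [0, 0, 0]],
    [40, [0, 0, 4], [0, 0, 0]],
    [40, [0, 0, 0], [0, 0, 0]],
    [40, [0, 0, 0], [0, 0, 0]],
  ],
)

```text
clock: 8.55
eef_pos: [619.4, -86.5, 32.2]
tcp_rot: [3.142, -0.0, -0.0]
contact_force: [0.1, -0.0, 0.1]
opening: 0.5
```

>>> servo_tool(
  rows=[
    [40, [0, 0, 1.5], [0, 0, 0]],
    [40, [0, 0, 0], [0, 0, 0]],
    [40, [0, 0, 0], [0, 0, 0]],
  ],
)

```text
clock: 8.93
eef_pos: [619.5, -86.4, 30.8]
tcp_rot: [3.142, -0.0, -0.0]
contact_force: [0.7, 0.0, -0.8]
opening: 0.501
```

>>> servo_tool(
  rows=[
    [58, [0, 0, 0], [0, 0, 0]],
    [58, [0, 0, 0], [0, 0, 0]],
    [58, [0, 0, 0], [0, 0, 0]],
    [58, [0, 0, -20], [0, 0, 0]],
    [58, [0, 0, -40], [0, 0, 0]],
    [58, [0, 0, -45], [0, 0, 0]],
    [58, [0, 0, 0], [0, 0, 0]],
  ],
)

```text
clock: 9.8
eef_pos: [622.3, -86.8, 141.0]
tcp_rot: [3.14, -0.008, 0.0]
contact_force: [0.2, 0.3, -1.2]
opening: 0.68
```

Run:
```python
from h import *
for n in C:
  for k in range(2):
    f=grab_frame(n)
    for t,h,x0 in(("spacer_center",10,(432,147)),("window_disc_center",10,(434,313))):
        for d in trace(n,t)[:4]:
            q=cyl(n,d["mask"],3,3+h,x0);print(n,t,round(d["conf"],2),d["mask"].sum(),q.round(1))
  # threshold method: bright blob near expected
  for nm,x0 in(("sp",(435,146)),("win",(438,317))):
    c=proj(n,[*x0,10])[0].round().astype(int);g=f[c[1]-18:c[1]+19,c[0]-20:c[0]+21].min(2)
    m=np.zeros(f.shape[:2],bool);m[c[1]-18:c[1]+19,c[0]-20:c[0]+21]=g>110
    print(n,nm,m.sum(),cyl(n,m,3,13,x0).round(1))
```

```text
scene spacer_center 0.53 149 [433.9 145.5]
scene window_disc_center 0.68 313 [439.2 316.4]
scene window_disc_center 0.78 308 [439.5 315.6]
scene window_disc_center 0.42 73 [337.1   5.8]
scene sp 231 [437.1 144.2]
scene win 355 [440.4 316.5]
top spacer_center 0.64 433 [ 547.4 -353.2]
top spacer_center 0.29 224 [437.9 318.5]
top spacer_center 0.27 574 [ 399.3 -335.6]
top window_disc_center 0.64 199 [438.1 319.1]
top window_disc_center 0.63 243 [437.7 318.7]
top sp 1517 [436.  145.9]
top win 245 [438.7 320. ]
```

>>> servo_tool(
  rows=[
    [58, [-37, -47, 0], [0, 0, 0]],
    [58, [-37, -47, 5], [0, 0, 0]],
    [58, [-37, -47, 15], [0, 0, 0]],
    [58, [-37, -47, 20], [0, 0, 0]],
    [58, [-37, -45, 25], [0, 0, 0]],
    [58, [0, 0, 25], [0, 0, 0]],
    [58, [0, 0, 0], [0, 0, 0]],
    [58, [0, 0, 0], [0, 0, 0]],
  ],
)

```text
clock: 11.4
eef_pos: [436.1, 145.4, 46.8]
tcp_rot: [-3.141, -0.001, -0.001]
contact_force: [-0.6, 0.9, -0.4]
opening: 0.679
```

>>> servo_tool(
  rows=[
    [58, [-0.5, -0.5, 22], [0, 0, 0]],
    [58, [0, 0, 15], [0, 0, 0]],
    [58, [0, 0, 6.3], [0, 0, 0]],
    [58, [0, 0, 0], [0, 0, 0]],
    [40, [0, 0, 0], [0, 0, 0]],
    [40, [0, 0, 0], [0, 0, 0]],
    [40, [0, 0, 0], [0, 0, 0]],
  ],
)

```text
clock: 12.28
eef_pos: [435.1, 146.1, 3.5]
tcp_rot: [-3.141, -0.001, 0.0]
contact_force: [-0.9, -1.5, 6.6]
opening: 0.492
```

>>> servo_tool(
  rows=[
    [40, [0, 0, -30], [0, 0, 0]],
    [40, [0, 0, -50], [0, 0, 0]],
    [40, [36, 45, -20], [0, 0, 0]],
    [40, [37, 47, -10], [0, 0, 0]],
    [40, [37, 47, 0], [0, 0, 0]],
    [40, [37, 47, 0], [0, 0, 0]],
    [40, [37, 46, 0], [0, 0, 0]],
    [40, [0, 0, 0], [0, 0, 0]],
  ],
)

```text
clock: 13.28
eef_pos: [621.3, -89.2, 113.2]
tcp_rot: [3.141, -0.003, -0.003]
contact_force: [-0.2, 0.7, -0.5]
opening: 0.496
```

>>> servo_tool(
  rows=[
    [40, [0, 0, 0], [0, 0, 0]],
    [40, [0, 0, 0], [0, 0, 0]],
  ],
)

```text
clock: 13.52
eef_pos: [617.8, -85.0, 112.8]
tcp_rot: [-3.141, 0.001, 0.001]
contact_force: [0.3, 0.1, -0.7]
opening: 0.496
```

Run:
```python
from ov import *
s=sense();p=s["eef_pos"];print(p,s["opening"]);f=grab_frame("scene")
X=(619.3,-86.4)
b=[(circ(p,22,p[2]+9.5),(255,0,0)),(circ(p,22,p[2]-.5),(255,0,0)),(circ(X,22,48),(255,0,255))]
A=draw(f,"scene",b+nest(*X)[:2],[612,-86,70],400,600,8)
B=draw(f,"scene",[],[612,-86,70],400,600,8)
cv2.imwrite("pics/o2.png",np.hstack([A,B]))
```

```text
[617.83247708 -84.9596992  112.81372837] 0.4964073224988175
```

View pics/o2.png

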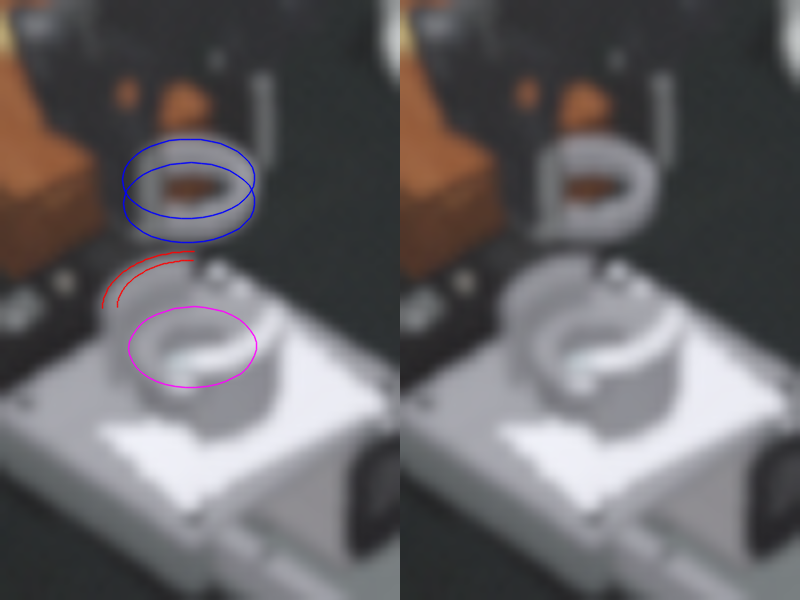

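The spacer is held level, centred on the tool axis, and the body is visible inside the cheeks.

>>> servo_tool(
  rows=[
    [40, [1.5, 1.2, 22], [0, 0, 0]],
    [40, [0, 0, 15], [0, 0, 0]],
    [40, [0, 0, 8], [0, 0, 0]],
    [40, [0, 0, 6], [0, 0, 0]],
    [40, [0, 0, 0], [0, 0, 0]],
    [40, [0, 0, 0], [0, 0, 0]],
  ],
)

```text
clock: 14.32
eef_pos: [620.5, -87.2, 62.3]
tcp_rot: [3.142, -0.001, -0.0]
contact_force: [-0.7, -0.5, -0.6]
opening: 0.495
```

>>> servo_tool(
  rows=[
    [40, [-0.5, -0.5, 5], [0, 0, 0]],
    [40, [0, 0, 5], [0, 0, 0]],
    [40, [0, 0, 0], [0, 0, 0]],
    [40, [0, 0, 0], [0, 0, 0]],
  ],
)

```text
clock: 14.82
eef_pos: [619.8, -86.7, 51.8]
tcp_rot: [-3.142, 0.0, -0.0]
contact_force: [0.1, -0.9, -0.2]
opening: 0.488
```

>>> servo_tool(
  rows=[
    [40, [0, 0, 2.5], [0, 0, 0]],
    [40, [0, 0, 0], [0, 0, 0]],
    [40, [0, 0, 0], [0, 0, 0]],
  ],
)

```text
clock: 15.2
eef_pos: [619.7, -86.7, 49.4]
tcp_rot: [-3.142, 0.0, 0.0]
contact_force: [0.6, 0.3, -0.1]
opening: 0.495
```

>>> servo_tool(
  rows=[
    [40, [0, 0, 1.2], [0, 0, 0]],
    [40, [0, 0, 0], [0, 0, 0]],
    [40, [0, 0, 0], [0, 0, 0]],
  ],
)

```text
clock: 15.58
eef_pos: [619.9, -86.7, 48.6]
tcp_rot: [3.142, -0.0, 0.0]
contact_force: [-2.0, -0.2, 5.9]
opening: 0.495
```

>>> servo_tool(
  rows=[
    [58, [0, 0, 0], [0, 0, 0]],
    [58, [0, 0, 0], [0, 0, 0]],
    [58, [0, 0, 0], [0, 0, 0]],
    [58, [0, 0, -15], [0, 0, 0]],
    [58, [0, 0, -40], [0, 0, 0]],
    [58, [0, 0, -30], [0, 0, 0]],
    [58, [0, 0, 0], [0, 0, 0]],
  ],
)

```text
clock: 16.45
eef_pos: [621.8, -87.0, 136.9]
tcp_rot: [3.141, -0.006, -0.0]
contact_force: [0.6, -0.0, -1.0]
opening: 0.679
```

>>> servo_tool(
  rows=[
    [58, [-22, -50, 0], [0, 0, 0]],
    [58, [-22, -50, 0], [0, 0, 0]],
    [58, [-22, -50, 0], [0, 0, 0]],
    [58, [-22, -50, 0], [0, 0, 0]],
    [58, [-22, -50, 0], [0, 0, 0]],
    [58, [-22, -50, 0], [0, 0, 0]],
    [58, [-22, -50, 15], [0, 0, 0]],
    [58, [-25, -53, 20], [0, 0, 0]],
  ],
)

```text
clock: 17.45
eef_pos: [440.2, 317.9, 98.2]
tcp_rot: [-3.141, -0.001, -0.0]
contact_force: [0.2, 0.3, -0.3]
opening: 0.681
```

>>> servo_tool(
  rows=[
    [58, [0, 0, 25], [0, 0, 0]],
    [58, [0, 0, 25], [0, 0, 0]],
    [58, [0, 0, 0], [0, 0, 0]],
    [58, [0, 0, 0], [0, 0, 0]],
  ],
)

```text
clock: 17.95
eef_pos: [441.0, 316.3, 48.8]
tcp_rot: [-3.141, -0.0, -0.0]
contact_force: [-0.0, 0.3, 0.9]
opening: 0.678
```

>>> servo_tool(
  rows=[
    [58, [-2.2, -1.7, 20], [0, 0, 0]],
    [58, [0, 0, 15], [0, 0, 0]],
    [58, [0, 0, 10], [0, 0, 0]],
    [58, [0, 0, 0], [0, 0, 0]],
    [40, [0, 0, 0], [0, 0, 0]],
    [40, [0, 0, 0], [0, 0, 0]],
    [40, [0, 0, 0], [0, 0, 0]],
  ],
)

```text
clock: 18.82
eef_pos: [438.8, 318.2, 3.8]
tcp_rot: [-3.141, -0.001, -0.0]
contact_force: [-0.3, -0.6, 6.5]
opening: 0.494
```

>>> servo_tool(
  rows=[
    [40, [0, 0, -30], [0, 0, 0]],
    [40, [0, 0, -50], [0, 0, 0]],
    [40, [22, 50, -30], [0, 0, 0]],
    [40, [22, 50, -5], [0, 0, 0]],
    [40, [22, 50, 0], [0, 0, 0]],
    [40, [22, 50, 0], [0, 0, 0]],
    [40, [22, 50, 0], [0, 0, 0]],
    [40, [22, 50, 0], [0, 0, 0]],
  ],
)

```text
clock: 19.82
eef_pos: [571.2, 16.3, 118.4]
tcp_rot: [-3.141, -0.001, -0.0]
contact_force: [-0.4, 1.3, -0.1]
opening: 0.493
```

>>> servo_tool(
  rows=[
    [40, [22, 50, 0], [0, 0, 0]],
    [40, [27, 55, 0], [0, 0, 0]],
    [40, [0, 0, 0], [0, 0, 0]],
    [40, [0, 0, 0], [0, 0, 0]],
    [40, [0, 0, 0], [0, 0, 0]],
  ],
)

```text
clock: 20.45
eef_pos: [618.9, -85.8, 118.1]
tcp_rot: [-3.141, 0.001, 0.001]
contact_force: [0.8, -0.1, 0.0]
opening: 0.493
```

Run:
```python
from ov import *
s=sense();p=s["eef_pos"];print(p,s["opening"]);f=grab_frame("scene")
X=(619.7,-86.7)
b=[(circ(p,22,p[2]+9.2),(255,0,0)),(circ(p,22,p[2]-.8),(255,0,0)),(circ(X,22,58),(255,0,255))]
A=draw(f,"scene",b,[612,-86,70],400,600,8)
B=draw(f,"scene",[],[612,-86,70],400,600,8)
cv2.imwrite("pics/o3.png",np.hstack([A,B]))
```

```text
[618.8909166  -85.81146424 118.092698  ] 0.4931873459034609
```

View pics/o3.png

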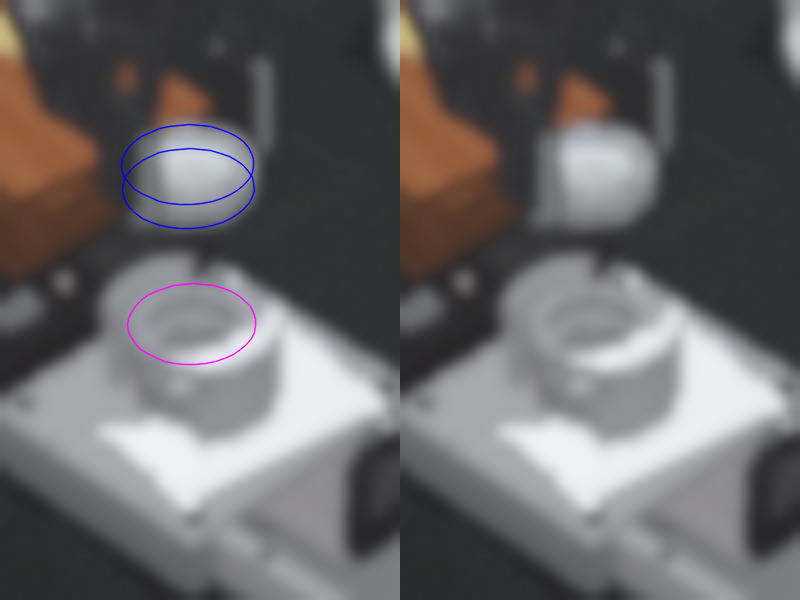

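Eighth picture: the window is held level at the tool axis, and the spacer lies flat on the body in the nest at the predicted (magenta) place.

>>> servo_tool(
  rows=[
    [40, [0.6, 0.7, 22], [0, 0, 0]],
    [40, [0, 0, 15], [0, 0, 0]],
    [40, [0, 0, 10], [0, 0, 0]],
    [40, [0, 0, 5], [0, 0, 0]],
    [40, [0, 0, 0], [0, 0, 0]],
    [40, [0, 0, 0], [0, 0, 0]],
  ],
)

```text
clock: 21.25
eef_pos: [620.5, -87.8, 66.7]
tcp_rot: [3.141, -0.001, -0.0]
contact_force: [-0.2, 0.3, -0.7]
opening: 0.497
```

>>> servo_tool(
  rows=[
    [40, [-0.5, -0.8, 4], [0, 0, 0]],
    [40, [0, 0, 2.5], [0, 0, 0]],
    [40, [0, 0, 0], [0, 0, 0]],
    [40, [0, 0, 0], [0, 0, 0]],
  ],
)

```text
clock: 21.75
eef_pos: [619.6, -86.9, 59.7]
tcp_rot: [3.142, -0.0, -0.0]
contact_force: [0.5, -0.9, -0.8]
opening: 0.494
```

>>> servo_tool(
  rows=[
    [40, [0, 0, 1.3], [0, 0, 0]],
    [40, [0, 0, 0], [0, 0, 0]],
    [40, [0, 0, 0], [0, 0, 0]],
  ],
)

```text
clock: 22.12
eef_pos: [619.9, -86.9, 58.8]
tcp_rot: [3.142, -0.001, -0.0]
contact_force: [-1.2, 0.5, 4.9]
opening: 0.491
```

>>> servo_tool(
  rows=[
    [58, [0, 0, 0], [0, 0, 0]],
    [58, [0, 0, 0], [0, 0, 0]],
    [58, [0, 0, 0], [0, 0, 0]],
    [58, [0, 0, -15], [0, 0, 0]],
    [58, [0, 0, -40], [0, 0, 0]],
    [58, [0, 0, -40], [0, 0, 0]],
    [58, [0, 0, 0], [0, 0, 0]],
    [58, [0, 0, 0], [0, 0, 0]],
  ],
)

```text
clock: 23.12
eef_pos: [619.5, -86.8, 153.8]
tcp_rot: [3.142, -0.0, -0.0]
contact_force: [-0.7, -0.3, -0.7]
opening: 0.676
```

Run:
```python
from ov import *
s=sense();print(s["qpos"].round(2),s["eef_pos"],s["opening"])
f=grab_frame("scene")
x,y=619.3,-86.4
tab=lambda X:(np.array([[X-5,y-20,64],[X+5,y-20,64],[X+5,y+20,64],[X-5,y+20,64],[X-5,y-20,64],[X-5,y-20,21],[X-5,y+20,21],[X-5,y+20,64]]),(0,0,255))
ax=[(np.array([[X,-115,26],[X,-140,26]]),(0,255,0) if X%10 else (0,255,255)) for X in(485,490,495,520,525)]
A=draw(f,"scene",[tab(522)]+ax,[515,-105,30],400,600,10)
B=draw(cv2.imread("pics/top1.png"),"top",[tab(522)]+ax,[510,-105,30],400,600,10)
cv2.imwrite("pics/o4.png",np.hstack([A,B]))
```

```text
[-0.14  0.43  1.7   0.    1.01  1.43] [619.48524262 -86.84039299 153.812282  ] 0.6764246730884405
```

View pics/o4.png

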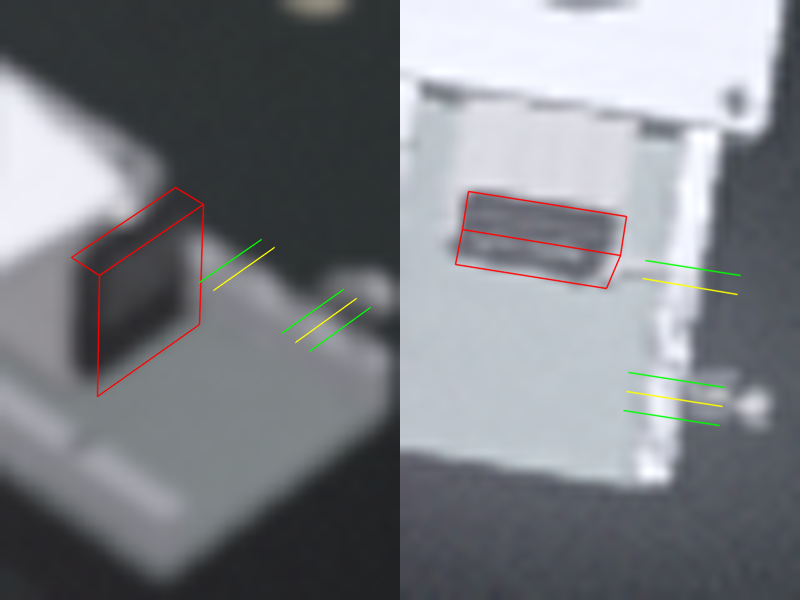

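Ninth picture: the tab model fits at x≈522 in the top view, the pointer lies near (640,272) → x≈522, and the rider block near (712,392) → x≈492–493. That makes the pull about 30 mm, within the expected 16–36 mm. Next I turn 90° above the stack.

>>> servo_tool(
  rows=[
    [36, [0, 0, 0], [0, 0, -10]],
    [36, [0, 0, 0], [0, 0, -10]],
    [36, [0, 0, 0], [0, 0, -10]],
    [36, [0, 0, 0], [0, 0, -10]],
    [36, [0, 0, 0], [0, 0, -10]],
    [36, [0, 0, 0], [0, 0, -10]],
    [36, [0, 0, 0], [0, 0, -10]],
    [36, [0, 0, 0], [0, 0, -10]],
  ],
)

```text
clock: 24.18
eef_pos: [618.7, -86.8, 152.0]
tcp_rot: [-3.139, 0.0, 1.402]
contact_force: [-0.7, 0.1, 0.8]
opening: 0.425
```

>>> servo_tool(
  rows=[
    [36, [0, 0, 0], [0, 0, -10]],
    [36, [0, -50, 0], [0, 0, 0]],
    [36, [0, -47, 0], [0, 0, 0]],
    [36, [0, 0, 0], [0, 0, 0]],
    [36, [0, 0, 0], [0, 0, 0]],
    [36, [0, 0, 0], [0, 0, 0]],
  ],
)

```text
clock: 24.92
eef_pos: [523.8, -86.9, 153.3]
tcp_rot: [3.141, 0.0, 1.571]
contact_force: [0.2, -0.1, 0.9]
opening: 0.424
```

>>> servo_tool(
  rows=[
    [36, [1, -1.5, 45], [0, 0, 0]],
    [36, [0, 0, 30], [0, 0, 0]],
    [36, [0, 0, 0], [0, 0, 0]],
    [36, [0, 0, 0], [0, 0, 0]],
  ],
)

```text
clock: 25.42
eef_pos: [522.2, -86.0, 79.1]
tcp_rot: [3.141, 0.0, 1.571]
contact_force: [0.6, -0.6, 0.4]
opening: 0.423
```

>>> servo_tool(
  rows=[
    [36, [0, 0, 16], [0, 0, 0]],
    [36, [0, 0, 16], [0, 0, 0]],
    [36, [0, 0, 12], [0, 0, 0]],
    [36, [0, 0, 0], [0, 0, 0]],
    [36, [0, 0, 0], [0, 0, 0]],
  ],
)

```text
clock: 26.05
eef_pos: [521.2, -85.9, 34.4]
tcp_rot: [-3.141, -0.0, 1.571]
contact_force: [0.1, 0.6, 0.2]
opening: 0.421
```

>>> servo_tool(
  rows=[
    [0, [0, 0, 3], [0, 0, 0]],
    [0, [0, 0, 0], [0, 0, 0]],
    [0, [0, 0, 0], [0, 0, 0]],
    [0, [0, 0, 0], [0, 0, 0]],
    [0, [0, 0, 0], [0, 0, 0]],
  ],
  force=60,
)

```text
clock: 26.68
eef_pos: [521.6, -86.0, 31.6]
tcp_rot: [3.141, 0.0, 1.571]
contact_force: [3.6, 0.6, -1.4]
opening: 0.103
```

>>> servo_tool(
  rows=[
    [0, [0, -8, 0], [0, 0, 0]],
    [0, [0, -8, 0], [0, 0, 0]],
    [0, [0, -8, 0], [0, 0, 0]],
    [0, [0, -5, 0], [0, 0, 0]],
    [0, [0, 0, 0], [0, 0, 0]],
    [0, [0, 0, 0], [0, 0, 0]],
    [0, [0, 0, 0], [0, 0, 0]],
  ],
)

```text
clock: 27.55
eef_pos: [493.0, -85.9, 31.6]
tcp_rot: [3.139, 0.0, 1.571]
contact_force: [6.8, 1.2, -4.4]
opening: 0.106
```

Run:
```python
from ov import *
s=sense();p=s["eef_pos"];print(p,s["opening"],s["contact_force"])
M=[]
for n in C:
  W=np.linalg.inv(C[n]["world_to_cam"]);F=[]
  for k in range(5):
    F.append(grab_frame(n).astype(float))
    for t in("index_mark","pointer_tip","pull_tab","window_disc_center"):
      if k<3:
        for d in boxes_of(n,t)[:2]:print(n,t,round(d["conf"],2),(W@np.r_[d["centre"],1])[:3].round(1))
  f=np.mean(F,0).astype(np.uint8)
  ax=[(np.array([[p[0]+dx,-108,26],[p[0]+dx,-118,26]]),(0,255,0)) for dx in(0,)]
  M.append(draw(f,n,ax,[495,-120,28],400,600,14))
cv2.imwrite("pics/o5.png",np.hstack(M))
```

```text
[493.03529778 -85.94716319  31.63948316] 0.10601787662349352 [ 6.79442624  1.23649481 -4.35994328]
scene index_mark 0.58 [648.2 187.7  15.6]
scene pointer_tip 0.7 [528.7 -76.9  20.8]
scene pull_tab 0.62 [532.4 -74.5  20.3]
scene window_disc_center 0.69 [617.3 -82.8  69.5]
scene pointer_tip 0.72 [528.4 -74.1  21.3]
scene pull_tab 0.66 [618.9 -86.1  71. ]
scene pull_tab 0.59 [532.  -70.4  19.8]
scene window_disc_center 0.67 [618.6 -86.6  71.3]
scene pointer_tip 0.65 [529.7 -72.8  22.8]
scene pull_tab 0.59 [532.8 -73.2  22. ]
scene window_disc_center 0.5 [618.4 -84.1  68.9]
top window_disc_center 0.74 [680.3 -97.9  46.3]
top pull_tab 0.66 [ 530.6 -338.2   76.5]
```

View pics/o5.png

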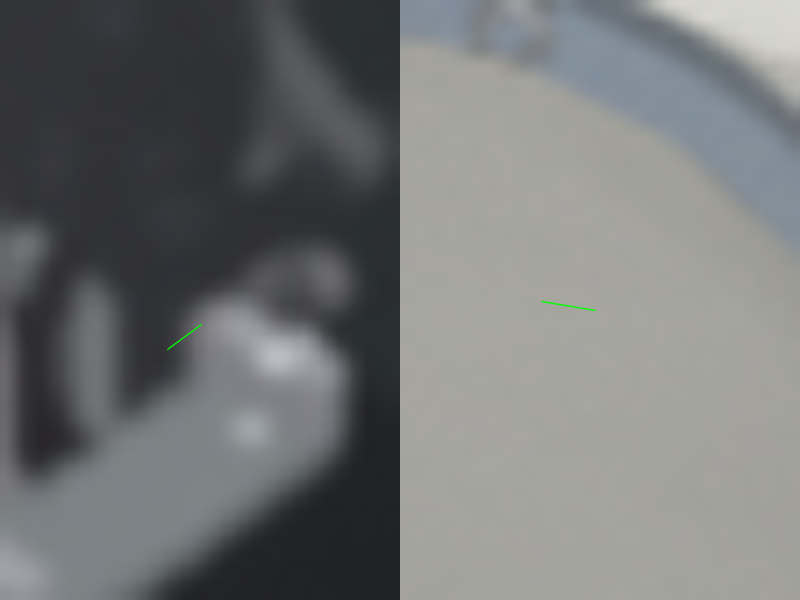

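Tenth picture: the scene view shows the rider at crop px (300,270), the pointer is hidden by the finger, and the arm blocks the top view. I measure the rider more closely from the pictures saved before the approach.

Run:
```python
from ov import *
M=[]
for n in C:
  f=((cv2.imread(f"pics/{n}0.png").astype(float)+cv2.imread(f"pics/{n}1.png"))/2)
  f=np.clip(f*1.0,0,255).astype(np.uint8)
  ax=[]
  for X in(485,490,495,500,522): 
    c=(0,255,255) if X==490 else (0,255,0)
    ax+=[(np.array([[X,-152,26],[X,-160,26]]),c),(np.array([[X,-106,26],[X,-114,26]]),c)]
  M.append(draw(f,n,ax,[504,-135,28],400,600,20))
cv2.imwrite("pics/o6.png",np.hstack(M))
```

```text
(no output)
```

View pics/o6.png

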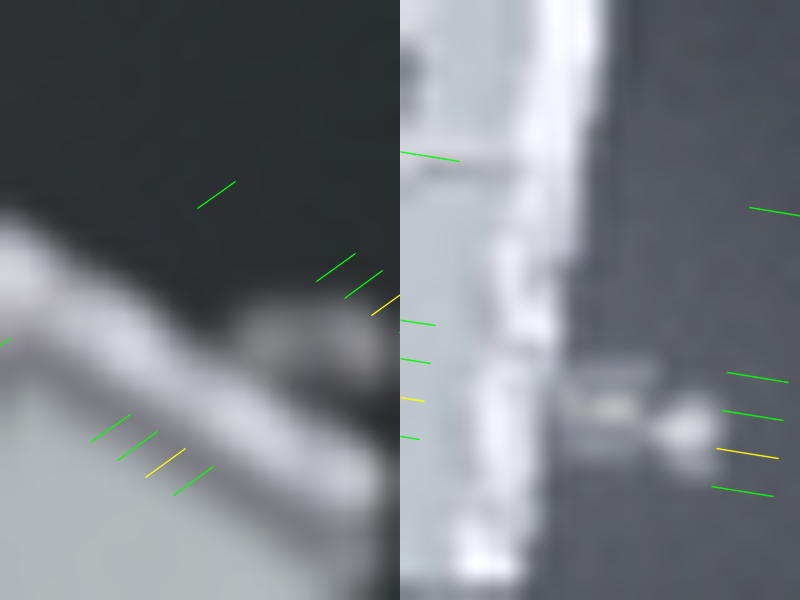

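Eleventh picture: in the top view the rider's white line is at (612,407) and its block is centred at about y 408, giving x≈492–493.5. The pointer at (490,168) gives x≈521.7, so the pull is about 29 mm. The tool, gripping the tab centrally, stands at 493.0, so it stays there. I check the stack and hold once before handing in.

>>> servo_tool(
  rows=[
    [0, [0, 0, 0], [0, 0, 0]],
    [0, [0, 0, 0], [0, 0, 0]],
    [0, [0, 0, 0], [0, 0, 0]],
    [0, [0, 0, 0], [0, 0, 0]],
  ],
)

```text
clock: 29.75
eef_pos: [493.1, -85.9, 31.6]
tcp_rot: [3.139, 0.0, 1.571]
contact_force: [7.8, 1.5, -4.5]
opening: 0.113
```

Run:
```python
from ov import *
f=grab_frame("scene");X=(619.5,-86.7)
b=[(circ(X,22,68),(255,0,255)),(circ(X,22,58),(255,0,0))]
cv2.imwrite("pics/o7.png",np.hstack([draw(f,"scene",b,[600,-86,60],400,600,10),draw(f,"scene",[],[600,-86,60],400,600,10)]))
```

```text
(no output)
```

View pics/o7.png

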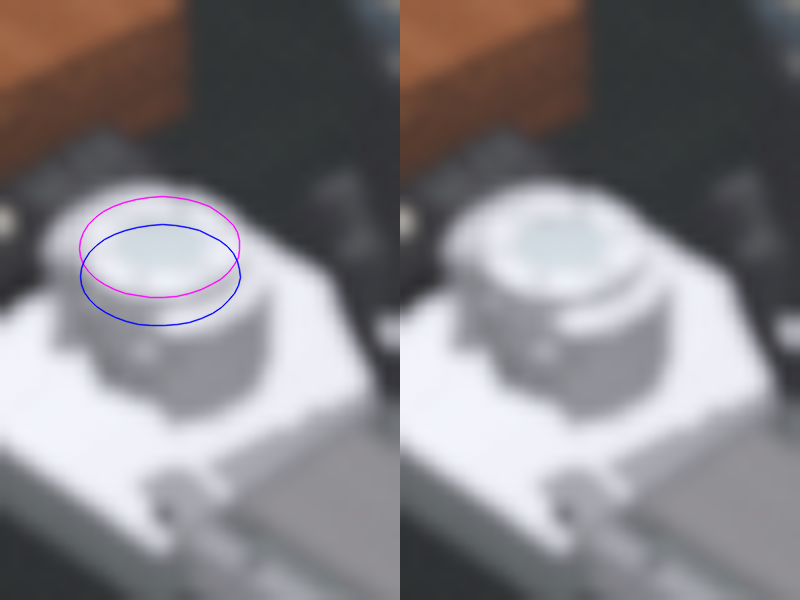

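Twelfth picture: the window lies flat on the stack at the predicted seated rim (magenta, centre (160,247)). The hold is steady.

```bash
python3 -c "
from rig import *
s=sense();print(s['clock'],s['eef_pos'],s['contact_force'])
print(sign_off())"
```

```text
29.8 [493.04552909 -85.92255382  31.64212698] [ 7.26203621  0.21319913 -4.76050701]
the job is handed in; nothing more can be done
None
```

I stacked the cell body, spacer and window in the nest, then pulled the shutter out about 29 mm. I handed the job in at 29.8 s, still gripping the tab; no verdict was reported.

**Stack:** the last picture shows the window flat at its predicted seated place. The spacer and window each met about 5–6 N of contact at their seated heights before I released them. The body was released at its computed seated height without a clear contact reading, but the later parts sat at the right heights on top of it.

**Shutter:** the grip held steady at x = 493.0 mm, with a wrist force of about 7 N along x, which matches the spring. I put the rider mark at x ≈ 492–493.5 mm, from pictures taken before the approach.

**Not checked:**
- The arm and finger hid the pointer during the hold. Its place is inferred from the tool pose, and I expect it within about 2 mm of the mark.
- The networks' reports for `index_mark` and `pointer_tip` were wrong once the arm was in view, so I ignored them.
- I did not measure the bystanders again at the end. I saw no sign of the arm touching one.

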